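Load a label cassette into a printer with a sprung cover

TASK

Load the label tape cassette into the label printer: press the release key in front of the cover and let the cover spring up fully by itself, without touching it. Set the cassette upright in the bay with its tape-outlet end towards the front and press it down until the spring clips snap over it, fully home. Then push the cover down until it latches shut, pressing only as hard as the springs need (the plastic is brittle) and leaving the other things on the counter where they are.

Things in the scene. Friction and masses are not known exactly. Their poses are not given: they have to be found in the camera images.
- printer: Grey desktop label printer, fixed, 162 x 124 x 70 mm (x, y, z; cover shut). Origin at the counter's surface; +x is its rear (hinge side), -x its front (key, label outlet), z up. The deck round the bay is 46 mm high (x -56 to 72, y +-62); the apron in front (x -90 to -50) 41 mm high. The shut cover spans x -48 to 64, y +-61.5, z 47 to 70. Press no part of it with over 20 N.
- key: Dark release key, 33 mm (x) by 36 mm (y), axes as the printer; origin at the centre of its top, 10 mm above the apron, 51 mm up, 67.5 mm in front of the printer's origin, 19 mm before the shut cover. Goes straight down: free play of 0.5 to 7 mm at 1 to 2 N (it differs from printer to printer), then 3 to 6 N over 3 mm until the latch lets go; hard stop 0.7 mm deeper. Breaks above 20 N.
- cover (a joint): Angle of the light cover with a clear window, hinged at its rear edge (rad): 0 latched, 1.83 fully open, leaning back 15 degrees. When unlatched its spring throws it open in about 0.5 s. Under 1 N at the front edge swings it down; in the last 0.1 rad the hook needs 2 to 8 N there, clicks at 0, and stops 1.5 mm lower. Not clicked, it springs open again.
- cover_edge (a point): Middle of the cover's upper front edge, outer face; moves with the cover. Shut, it lies 112 mm in front of and 20 mm above the hinge line. The cover is a shell: a 2.7 mm top, 23 mm skirts at the front and both sides, and a 13 mm wide hook reaching 23 mm below the front skirt. Opening, this edge sweeps a 114 mm arc about the hinge: keep the hand out of it.
- cover_hinge (a point): Middle of the cover's hinge line, which runs along the printer's y, 64 mm behind the printer's origin and 50 mm above the counter.
- bay (a point): Middle of the floor of the cassette bay, with the printer's axes: a pocket 70.4 mm (x) by 50.4 mm (y), 20 mm deep below the deck, with a thin felt floor; 4 mm behind the printer's origin, 26 mm above the counter. A spring clip 14 mm wide stands at each end (x +-35 to +-43), up to 18 mm above the deck, with a sloping lead-in on top.
- cassette: Black tape cassette, 68 x 48 x 38 mm (x, y, z), about 0.1 kg; origin under its middle; foot chamfered 3 mm. A lip at each x end, 21 to 26 mm up, sticks out 4 mm and meets the clips when the underside is 12 mm off the bay floor; pushing on takes 3 to 9 N, and the clips snap over it 1 to 2 mm before the floor (home: origin on bay, top 18 mm above the deck). Grasp across y, under 15 mm deep.
- cassette_outlet (a point): The grey tape outlet, a slot on the cassette's -x end, 33 mm from its middle, 31 mm up; this end goes to the printer's front (-x). It starts turned roughly towards the robot.
- tape_roll: Bystander: roll of brown tape lying flat, 96 mm across, 25 mm high; origin under its middle.
- stapler: Bystander: stapler, 135 x 38 x 47 mm; origin under its middle, x along it.
- lens_spray: Bystander: small brown dropper bottle with a black top, 34 mm across, 102 mm high; origin under its middle.
Things that resemble listed ones, but are neither listed nor needed, are in the scene too. Of the things that look like the cassette, take the one that is farthest from the robot's base at the start.

How it is judged (in metres and radians):
On the way, in this order (a step that is already met when the one before it is completed fails the run):
1. the cover has sprung fully open (value of joint cover above 1.7 rad), for 0.2 s.
2. the cassette is home in the bay, outlet end to the front, cover still open (z of cassette in the frame of bay below 0.0018 m and horizontal distance between cassette and bay below 0.004 m and angle between the x axis of cassette and the x axis of bay, either way round below 0.05 rad and angle between cassette's own z axis and vertical below 0.04 rad and x of cassette_outlet in the frame of bay below -0.02 m and value of joint cover above 1 rad), for 0.2 s.
3. the cover is latched shut (z of cassette in the frame of bay below 0.0018 m and horizontal distance between cassette and bay below 0.004 m and angle between the x axis of cassette and the x axis of bay, either way round below 0.05 rad and angle between cassette's own z axis and vertical below 0.04 rad and x of cassette_outlet in the frame of bay below -0.02 m and value of joint cover below 0.008 rad), for 0.2 s.
At the end, for the whole second after the job is handed in: The cassette lies home in the bay (underside within 1.8 mm of the bay floor, within 4 mm of its middle, straight within 0.05 rad, tilted less than 0.04 rad, outlet end to the front) and the cover stays latched shut over it (below 0.008 rad), all at rest (all of step 3 and linear speed of cassette below 0.02 m/s and velocity of joint cover below 0.05 rad/s); the robot touches nothing.
It fails at once if the robot touched the cover (over 1.5 N) before the cassette was in the bay (distance between cassette and bay above 0.03 m and contact force between any of the fingers, the arm and cover above 1.5 N).
It fails at once if the robot pressed on the printer, its key or its cover with more than 20 N (contact force between any of the fingers, the arm and printer above 20 N).
It fails at once if the cassette was pressed on the printer with more than 40 N (contact force between cassette and printer above 40 N).
It fails at once if another thing on the counter was moved by more than 20 mm (distance of any of tape_roll, stapler, lens_spray from where it was at the start of the episode above 0.02 m).
It also fails if it takes over 67 s, if anything falls off the work surface, if the arm or the gripper's body presses on something with over 40 N, if the wrist force passes 120 N, or if a joint passes its speed limit or range.

ROBOT

A 7-joint arm with a two-finger parallel gripper is mounted at the origin on a cart in front of the work surface, level with it; the furniture and walls round the work are solid. World frame = base frame: x ahead of the robot, y to its left, z up, the work surface at z = 0. Lengths are in m, angles in degrees, forces in N, time in s.
With the tool pointing down it reaches from about 0.425 to 0.875 m from the base axis. Payload 4.7 kg.
Tool frame: the origin (TCP) lies between the finger pads; the fingertips stand 8 mm ahead of it and the grasp point (between the pads) lies 11 mm behind it; z points along the fingers, y is the line along which they close (so a half turn about z gives the same grasp; the last joint's range is limited). The gripper opens to 87 mm and grips with 3 to 60 N. Pads are 19 mm wide; open, the fingers measure 117 mm over their backs; the gripper's body (75 mm by 190 mm) begins 51 mm behind the grasp point.
Start: joints at [-75.166, 18.392, -4.016, 83.108, 1.295, 78.541, -3.26], TCP at [0.158, 0.631, 0.231] pointing down, gripper open.
Joint ranges: [-163.93, 163.93], [-17.29, 119.83], [-79.2, 71.16], [3.27, 140.29], [-89.18, 269.18], [5.43, 117.66], [-154.24, 154.24]. Speed limits (degrees/s): [147.25, 147.25, 180, 180, 180, 180, 180].

INTERFACE

Orientations are given as [roll, pitch, yaw] about the fixed x, y, z axes, in that order (R = Rz(yaw) Ry(pitch) Rx(roll)).
In Python, from cell import env, viewer gives the robot as it stands. The module is installed in compiled form; this text tells all that it offers.
- The arm moves only by the tool arm_command, never from a script. Its argument "series" is a list of rows, each a list of 2 entries, a list of its own where there are three numbers: the shift along the tool's x, y, z in mm, then the turn about the tool's z in rad. A call has exactly 5 rows; each row is the pose to reach, as a shift and turn from the pose commanded when the call began, along the tool's axes at that moment; what a row does not reach only later rows make up. A row lasts 1/10 s, in which the tool goes at most 50 mm and 8.59 degrees, less where a joint would pass 70% of its speed; a pose out of reach is approached as far as the arm can. A call with a gripper value outside its range is refused whole. "grip" is the gripper command: -1 is fully open, 1 is shut, values between are in proportion, set as the call begins (left out, the last holds). The fingers move at their own pace and stop on an object; "grip_force" is the grip in N (left out, the last holds). Time passes only in rows, so rows that repeat a pose let the fingers close, or fill a call up. It gives the time, the measured TCP pose, the force, the opening and the grip force at its end, in the units of the state.
- env.get_obs(): the state, without advancing time (a new reading comes with each control period).
- viewer.read_camera(name): name is "scene" or "top" or "wrist"; returns (picture, depth): 420x560x3 uint8, blue, green, red; 420x560 float32, m along the optical axis (not along the pixel's ray), 0 where there is no reading.
- viewer.calibration(name): a dict with "K" (3x3 intrinsics, pixels), "T" (4x4, takes a point from camera to world coordinates); the wrist camera has in their place "hand_eye" (4x4, takes a point from camera to tool coordinates, whose origin is the TCP and whose axes are the flange's). Camera axes: x right, y up, looking along -z (the intrinsics and any distortion apply to the point x, -y, -z); pixel columns grow to the right and rows downward; lengths in m; the calibration is good to about 2 mm. A picture is of the moment at which its call begins: read the wrist's pose just before it. calibration takes no time and is no camera call.
- env.sign_off(): hands the job in; it is judged then, once.
The state is a dict: "time_s": time; "qpos": joint angles; "joint_velocities": joint speeds; "effort": joint torques, N m; "tool_pos": TCP position; "tool_rot": TCP orientation; "force": force on the tool from outside, world axes, zero at the start; "wrist_torque": the same for the moment, N m; "grip_width": finger opening in m; "grasp_force": force on a finger pad.
Only numpy, scipy, OpenCV 4.12 (cv2) and the standard library are available. Lean on these libraries where they do the work, as an engineer would, in place of code of your own. Each camera call takes 0.05 s, during which the arm holds its last target. There are 200 camera calls.

## Working session

There is one attempt and no reset: what is moved stays moved. The work goes in short steps, Python scripts to look and compute and a tool call to move; the robot and the scene stay as the last step left them, time stands still between calls to the robot, and variables do not carry over. Pictures are saved under pics/ and viewed, at most 10 in all, crops included, and the job is handed in when it is done.

Besides the shell and the picture viewer there is one more tool, called after "Call:" as name([rows], argument=value, ...), one row to a line, values as JSON. arm_command: Moves the arm, as the interface text tells. Its arguments: {"type":"object","properties":{"series":{"type":"array"},"grip":{"type":"number"},"grip_force":{"type":"number"}},"required":["series"]}

```bash
mkdir -p pics; cat > h.py <<'E'
import numpy as np, cv2
from cell import env, viewer
from scipy.spatial.transform import Rotation as R
def tool():
    o=env.get_obs(); T=np.eye(4); T[:3,:3]=R.from_euler('xyz',o['tool_rot'],degrees=True).as_matrix(); T[:3,3]=o['tool_pos']; return T
def look(n):
    c=viewer.calibration(n); T=tool()@c['hand_eye'] if n=='wrist' else c['T']
    im,d=viewer.read_camera(n); np.savez(''+n+'.npz',im=im,d=d,T=T,K=c['K']); return im,d,T,c['K']
def load(n):
    z=np.load(''+n+'.npz'); return z['im'],z['d'],z['T'],z['K']
def cloud(d,T,K):
    v,u=np.mgrid[:d.shape[0],:d.shape[1]]
    p=np.stack([(u-K[0,2])/K[0,0]*d,-(v-K[1,2])/K[1,1]*d,-d],-1)
    return p@T[:3,:3].T+T[:3,3]
def ray(uv,z,T,K):
    r=T[:3,:3]@np.array([(uv[0]-K[0,2])/K[0,0],-(uv[1]-K[1,2])/K[1,1],-1]); return T[:3,3]+r*(z-T[2,3])/r[2]
E
python3 - <<'E'
from h import *
o=env.get_obs();print({k:np.round(v,3) for k,v in o.items()})
a=look('scene');b=look('top')
for n in('scene','top'):print(viewer.calibration(n))
print(viewer.calibration('wrist'))
cv2.imwrite('pics/s.png',a[0]);cv2.imwrite('pics/t.png',b[0])
E
```

```text
{'time_s': np.float64(0.0), 'qpos': array([-75.165,  18.439,  -4.016,  83.176,   1.297,  78.542,  -3.26 ]), 'joint_velocities': array([ 0.013, -0.011,  0.018, -0.021, -0.059, -0.08 , -0.014]), 'effort': array([ 0.0000e+00, -4.9131e+01, -4.0400e-01, -3.1252e+01, -6.4000e-02,
        4.4000e-02,  0.0000e+00]), 'tool_pos': array([0.157, 0.63 , 0.229]), 'tool_rot': array([-1.79889e+02,  8.00000e-03,  1.65976e+02]), 'force': array([ 0.318, -0.134,  0.265]), 'wrist_torque': array([ 0.003, -0.007,  0.011]), 'grasp_force': np.float64(0.0), 'grip_width': np.float64(0.087)}
{'K': array([[446.47156157,   0.        , 276.64418637],
       [  0.        , 446.47156157, 209.97303771],
       [  0.        ,   0.        ,   1.        ]]), 'T': array([[ 0.52964653,  0.57812474, -0.62068216, -0.21050224],
       [-0.84795475,  0.37912701, -0.37045303, -0.49773629],
       [ 0.02114931,  0.72251955,  0.69102693,  0.86424808],
       [ 0.        ,  0.        ,  0.        ,  1.        ]])}
{'K': array([[416.41237842,   0.        , 287.33063461],
       [  0.        , 416.41237842, 217.90940794],
       [  0.        ,   0.        ,   1.        ]]), 'T': array([[-0.10702258,  0.97244168, -0.20713121,  0.30822397],
       [-0.99425343, -0.10414884,  0.02476158, -0.04106204],
       [ 0.00250672,  0.20859097,  0.97799976,  0.9705546 ],
       [ 0.        ,  0.        ,  0.        ,  1.        ]])}
{'K': array([[329.28024525,   0.        , 282.27498906],
       [  0.        , 329.28024525, 213.72064659],
       [  0.        ,   0.        ,   1.        ]]), 'hand_eye': array([[-7.33647196e-05,  9.61168418e-01,  2.75962436e-01,
         7.70971031e-02],
       [ 9.99999062e-01, -3.06951172e-04,  1.33495133e-03,
         4.93710742e-04],
       [ 1.36782006e-03,  2.75962276e-01, -9.61167494e-01,
        -1.53247505e-01],
       [ 0.00000000e+00,  0.00000000e+00,  0.00000000e+00,
         1.00000000e+00]])}
```

View pics/s.png

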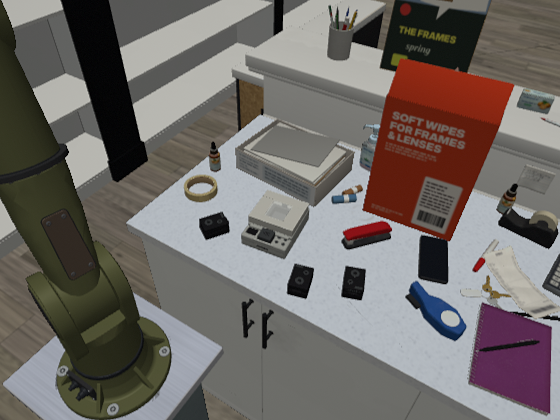

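View pics/t.png

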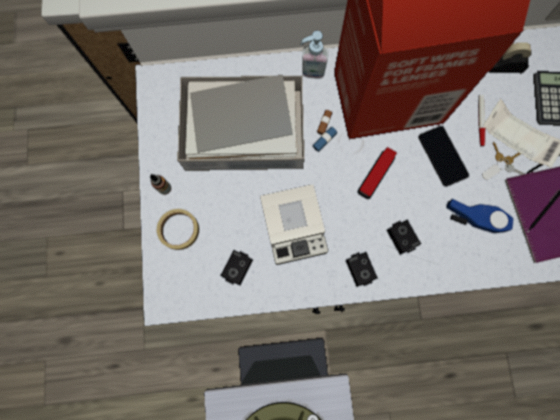

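The scene view shows the printer at (275,222) and three black cassettes at (214,224), (300,280) and (353,282). In the top view they are at (237,267), (361,268) and (403,237), and the printer at (295,225) has its front facing the robot.

```bash
python3 - <<'E'
from h import *
for n in('top','scene'):
    im,d,T,K=load(n);P=cloud(d,T,K);ok=d>0
    print(n,ok.mean())
    g=im.max(2)
    reg=ok&(P[...,0]>.35)&(P[...,0]<.95)&(P[...,1]>-.45)&(P[...,1]<.35)
    m=(reg&(g<75)&(P[...,2]>.008)&(P[...,2]<.06)).astype(np.uint8)
    k,l,s,c=cv2.connectedComponentsWithStats(m)
    for i in range(1,k):
        if s[i,4]>60:
            q=P[l==i]; zt=np.percentile(q[:,2],90); t=q[q[:,2]>zt-.008]
            r=cv2.minAreaRect((t[:,:2]*1000).astype(np.float32)); print(c[i].round(),s[i,4],'z',zt.round(4),np.round(r[0]),np.round(r[1]),round(r[2],1),'dist',round(np.hypot(*r[0])))
    # printer: height
    for lo,hi in((.062,.076),(.036,.046),(.047,.056)):
        q=P[reg&(P[...,2]>lo)&(P[...,2]<hi)&(P[...,1]<.15)&(P[...,1]>-.15)&(P[...,0]<.72)]
        if len(q)>20:
            r=cv2.minAreaRect((q[:,:2]*1000).astype(np.float32));print(lo,len(q),np.median(q[:,2]),np.round(r[0]),np.round(r[1]),round(r[2],1))
im=load('top')[0]
a=cv2.resize(im[170:300,210:430],None,fx=3.5,fy=3.5,interpolation=cv2.INTER_CUBIC);cv2.imwrite('pics/tc.png',a)
E
```

```text
top 0.9958928571428571
[344. 105.] 348 z 0.0546 [ 784. -231.] [181.  15.] 8.7 dist 818
[313.  73.] 98 z 0.0351 [ 870. -168.] [45.  4.] 77.1 dist 887
[183. 120.] 317 z 0.0562 [769. 158.] [  6. 194.] 83.4 dist 785
[424. 120.] 128 z 0.0578 [ 707. -414.] [ 3. 71.] 4.1 dist 820
[393. 127.] 81 z 0.0548 [ 703. -345.] [ 1. 33.] 3.5 dist 783
[432. 150.] 419 z 0.0122 [ 631. -430.] [129.  40.] 0.6 dist 764
[261. 164.] 436 z 0.0554 [641. -17.] [155.   2.] 85.0 dist 641
[164. 188.] 93 z 0.0553 [608. 212.] [ 6. 24.] 41.2 dist 644
[403. 237.] 667 z 0.0406 [ 437. -325.] [65. 45.] 20.6 dist 544
[300. 248.] 170 z 0.0529 [432. -84.] [28. 34.] 6.0 dist 440
[282. 252.] 87 z 0.0434 [429. -45.] [19. 23.] 7.2 dist 432
[236. 267.] 620 z 0.0402 [407.  61.] [46. 65.] 57.4 dist 412
[361. 267.] 558 z 0.0406 [ 376. -217.] [63. 45.] 14.8 dist 434
0.062 3967 0.07074233421001563 [587.   6.] [283. 278.] 4.0
0.036 1552 0.040242595665078706 [530.  -2.] [304. 271.] 6.4
0.047 608 0.051160134801476576 [549. -13.] [287. 277.] 10.8
scene 0.9686267006802721
[342. 176.] 72 z 0.0256 [ 793. -130.] [ 2. 87.] 85.2 dist 804
[286. 240.] 262 z 0.0342 [ 487. -135.] [ 49. 167.] 78.3 dist 505
[214. 225.] 528 z 0.0406 [406.  60.] [46. 66.] 57.9 dist 411
[430. 220.] 172 z 0.0579 [ 709. -416.] [ 8. 67.] 3.3 dist 822
[252. 231.] 65 z 0.0439 [429. -44.] [23. 26.] 9.0 dist 431
[266. 235.] 186 z 0.0533 [433. -85.] [36. 34.] 8.7 dist 442
[367. 239.] 274 z 0.0135 [ 591. -296.] [ 29. 131.] 45.4 dist 661
[425. 250.] 338 z 0.0118 [ 627. -430.] [145.  39.] 0.4 dist 760
[302. 276.] 413 z 0.0408 [ 375. -219.] [62. 46.] 15.0 dist 434
[353. 282.] 610 z 0.0405 [ 436. -326.] [65. 48.] 19.8 dist 544
0.062 2403 0.0707740718539156 [586.   5.] [284. 275.] 4.1
0.036 1155 0.04059062192798735 [539. -16.] [306. 280.] 11.0
0.047 542 0.051308156417560535 [549. -21.] [289. 278.] 13.9
```

View pics/tc.png

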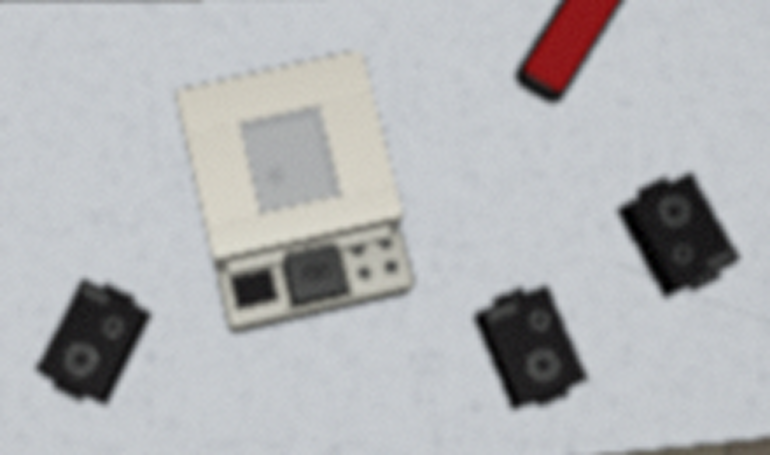

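The three black objects are possible cassettes. The right one at crop (678,235), world about (437,-325) mm, is farthest from the base, and its grey outlet mark is at the robot-side end (718,262). The key is at crop (315,272), world about (432,-85).

```bash
python3 - <<'E'
from h import *
for n in('top','scene'):
    im,d,T,K=load(n);P=cloud(d,T,K)
    box=(P[...,0]>.39)&(P[...,0]<.62)&(P[...,1]>-.16)&(P[...,1]<.04)
    for nm,m in(('cover',box&(P[...,2]>.064)&(P[...,2]<.076)),('key',box&(P[...,2]>.0485)&(P[...,2]<.056)&(im.max(2)<110)),('body',box&(P[...,2]>.034))):
        k,l,s,c=cv2.connectedComponentsWithStats(m.astype(np.uint8)); i=1+s[1:,4].argmax(); q=P[l==i]
        r=cv2.minAreaRect((q[:,:2]*1000).astype(np.float32)); print(n,nm,s[i,4],np.median(q[:,2]).round(4),np.round(r[0],1),np.round(r[1],1),round(r[2],1))
    m=(P[...,0]>.39)&(P[...,0]<.49)&(P[...,1]>-.375)&(P[...,1]<-.275)&(P[...,2]>.03)
    q=P[m];r=cv2.minAreaRect((q[:,:2]*1000).astype(np.float32)); print('cas',np.round(r[0],1),np.round(r[1],1),round(r[2],1))
E
```

```text
top cover 2740 0.0703 [509.2 -75.8] [112.3 123. ] 7.0
top key 207 0.0513 [433.5 -84.5] [31.2 35.3] 6.5
top body 3869 0.0695 [492.4 -77.8] [162.5 123.8] 7.0
cas [ 438.2 -326.4] [67.  49.3] 20.6
scene cover 1519 0.0707 [509.6 -74.7] [117.1 124.1] 7.1
scene key 229 0.0516 [437.8 -85.8] [ 43.6 120.2] 10.4
scene body 2618 0.0687 [489.6 -77.1] [164.4 124.2] 6.9
cas [ 437.6 -325.3] [67.8 48.2] 20.6
```

Call:
arm_command([
  [[-36, -30, 0], -0.08],
  [[-71, -60, 0], -0.16],
  [[-107, -90, 0], -0.24],
  [[-143, -121, 0], -0.32],
  [[-178, -151, 0], -0.367],
], grip=1, grip_force=20)

```text
time_s: 0.6
tool_pos: [0.2945, 0.4389, 0.2302]
tool_rot: [-180.0, -0.0, -172.9]
force: [0.8, 0.9, 0.8]
grip_width: 0.0552
grasp_force: 0.0
```

Call:
arm_command([
  [[-22, -41, 0], 0],
  [[-45, -82, 0], 0],
  [[-67, -123, 0], 0],
  [[-90, -164, 0], 0],
  [[-112, -205, 0], 0],
])

```text
time_s: 1.1
tool_pos: [0.4305, 0.2493, 0.2304]
tool_rot: [180.0, -0.0, -173.0]
force: [0.7, -0.6, 0.1]
grip_width: 0.0154
grasp_force: 0.0
```

```bash
python3 -c "
from h import *
o=env.get_obs();print({k:np.round(o[k],3) for k in('time_s','qpos','tool_pos','tool_rot')})"
```

```text
{'time_s': np.float64(1.1), 'qpos': array([-46.599,  -0.533,  13.437, 104.754,   0.118,  75.763,  63.808]), 'tool_pos': array([0.43 , 0.249, 0.23 ]), 'tool_rot': array([ 1.79991e+02, -4.00000e-03, -1.73001e+02])}
```

Call:
arm_command([
  [[5, -34, 0], 0],
  [[10, -68, 0], 0],
  [[15, -102, 0], 0],
  [[20, -136, 0], 0],
  [[25, -170, 0], 0],
])

```text
time_s: 1.6
tool_pos: [0.4253, 0.0779, 0.2302]
tool_rot: [180.0, -0.0, -173.0]
force: [0.7, 0.0, -0.4]
grip_width: 0.0005
grasp_force: 0.0
```

Call:
arm_command([
  [[5, -34, 16], 0],
  [[10, -68, 32], 0],
  [[15, -102, 48], 0],
  [[20, -136, 64], 0],
  [[20, -162, 80], 0],
])

```text
time_s: 2.1
tool_pos: [0.4248, -0.0859, 0.1498]
tool_rot: [180.0, 0.0, -173.1]
force: [0.4, 1.0, 0.3]
grip_width: 0.0005
grasp_force: 0.0
```

```bash
python3 - <<'E'
from h import *
o=env.get_obs();print({k:np.round(o[k],4) for k in('time_s','qpos','tool_pos','tool_rot','force')})
im,d,T,K=look('wrist');P=cloud(d,T,K);cv2.imwrite('pics/w1.png',im)
yaw=np.radians(7);c,s=np.cos(yaw),np.sin(yaw)
def prn(nm,m):
    k,l,st,ce=cv2.connectedComponentsWithStats(m.astype(np.uint8)); i=1+st[1:,4].argmax(); q=P[l==i]
    r=cv2.minAreaRect((q[:,:2]*1000).astype(np.float32)); print(nm,st[i,4],np.median(q[:,2]).round(4),np.round(r[0],1),np.round(r[1],1),round(r[2],1))
box=(P[...,0]>.39)&(P[...,0]<.62)&(P[...,1]>-.16)&(P[...,1]<.04)&(d>.12)
prn('cover',box&(P[...,2]>.064)&(P[...,2]<.076))
prn('key',box&(P[...,2]>.0475)&(P[...,2]<.056)&(im.max(2)<110))
E
```

```text
{'time_s': np.float64(2.1), 'qpos': array([-30.4238,  -7.5142,  36.3111, 119.32  ,   4.7962,  66.8192,
       100.6671]), 'tool_pos': array([ 0.4248, -0.0859,  0.1498]), 'tool_rot': array([ 1.799677e+02,  8.000000e-03, -1.730931e+02]), 'force': array([0.3767, 0.9676, 0.2632])}
cover 195 0.0683 [515.6 -74.2] [30.  20.1] 6.1
key 1653 0.0499 [432.9 -82.2] [33.  35.5] 6.1
```

View pics/w1.png

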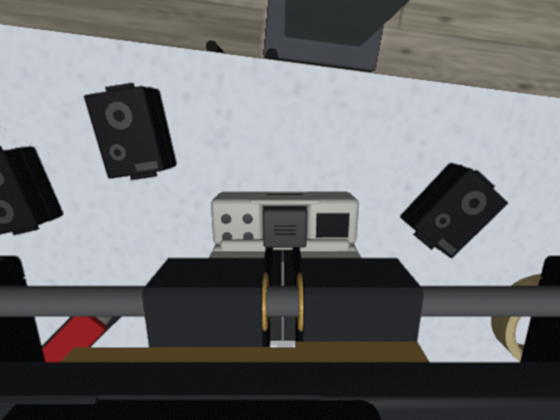

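The wrist view shows the key at (285,225), in line with the closed fingers at (283,290).

Call:
arm_command([
  [[-1, 1.5, 20], 0],
  [[-1, 1.5, 40], 0],
  [[-1, 1.5, 60], 0],
  [[-1, 1.5, 75], 0],
  [[-1, 1.5, 84], 0],
])

```text
time_s: 2.65
tool_pos: [0.4254, -0.082, 0.0653]
tool_rot: [180.0, -0.1, -173.0]
force: [-1.5, -0.4, -0.4]
grip_width: 0.0008
grasp_force: 0.0
```

Call:
arm_command([
  [[0, 0, 1.2], 0],
  [[0, 0, 2.4], 0],
  [[0, 0, 3.6], 0],
  [[0, 0, 4.8], 0],
  [[0, 0, 6], 0],
])

```text
time_s: 3.15
tool_pos: [0.4268, -0.0822, 0.0609]
tool_rot: [180.0, 0.1, -173.0]
force: [0.3, 0.0, -0.1]
grip_width: 0.0006
grasp_force: 0.0
```

Call:
arm_command([
  [[0, 0, 0.3], 0],
  [[0, 0, 0.6], 0],
  [[0, 0, 0.9], 0],
  [[0, 0, 1.2], 0],
  [[0, 0, 1.5], 0],
])

```text
time_s: 3.65
tool_pos: [0.4265, -0.0822, 0.0591]
tool_rot: [180.0, 0.0, -173.0]
force: [0.2, -0.0, 1.2]
grip_width: 0.0003
grasp_force: 0.3
```

Call:
arm_command([
  [[0.5, -0.4, 0.4], 0],
  [[0.5, -0.8, 0.8], 0],
  [[0.5, -1, 1.2], 0],
  [[0.5, -1, 1.6], 0],
  [[0.5, -1, 2], 0],
])

```text
time_s: 4.15
tool_pos: [0.4262, -0.0832, 0.0571]
tool_rot: [180.0, 0.0, -173.0]
force: [0.4, 0.5, 1.6]
grip_width: 0.0003
grasp_force: 0.4
```

Call:
arm_command([
  [[0, 0, 0.3], 0],
  [[0, 0, 0.6], 0],
  [[0, 0, 0.9], 0],
  [[0, 0, 1.2], 0],
  [[0, 0, 1.5], 0],
])

```text
time_s: 4.65
tool_pos: [0.4261, -0.0832, 0.0556]
tool_rot: [180.0, 0.0, -173.0]
force: [-0.2, 0.5, 0.6]
grip_width: 0.0005
grasp_force: 0.5
```

Still in free play; continue in 1.5 mm calls.

Call:
arm_command([
  [[0, 0, 0.3], 0],
  [[0, 0, 0.6], 0],
  [[0, 0, 0.9], 0],
  [[0, 0, 1.2], 0],
  [[0, 0, 1.5], 0],
])

```text
time_s: 5.15
tool_pos: [0.4262, -0.0832, 0.0542]
tool_rot: [180.0, 0.0, -173.0]
force: [-0.7, 2.1, 3.9]
grip_width: 0.0004
grasp_force: 1.8
```

Call:
arm_command([
  [[0, 0, 0.3], 0],
  [[0, 0, 0.6], 0],
  [[0, 0, 0.9], 0],
  [[0, 0, 1.2], 0],
  [[0, 0, 1.4], 0],
])

```text
time_s: 5.65
tool_pos: [0.4261, -0.0832, 0.0527]
tool_rot: [180.0, 0.0, -173.0]
force: [-0.9, 0.0, 4.8]
grip_width: 0.0007
grasp_force: 2.5
```

Call:
arm_command([
  [[0, 0, 0.2], 0],
  [[0, 0, 0.4], 0],
  [[0, 0, 0.6], 0],
  [[0, 0, 0.8], 0],
  [[0, 0, 0.9], 0],
])

```text
time_s: 6.15
tool_pos: [0.4262, -0.0832, 0.0519]
tool_rot: [180.0, 0.0, -173.0]
force: [-1.7, 0.9, 4.8]
grip_width: 0.0003
grasp_force: 2.8
```

```bash
cat > cov.py <<'E'
from h import *
im,d,T,K=look('top');P=cloud(d,T,K)
m=(P[...,0]>.45)&(P[...,0]<.7)&(P[...,1]>-.15)&(P[...,1]<.03)
m2=(P[...,0]>.54)&(P[...,0]<.64)&(P[...,1]>-.13)&(P[...,1]<-.01)&(P[...,2]>.1)&(P[...,2]<.165)
o=env.get_obs()
print(o['time_s'],o['tool_pos'],o['force'],'open pts',m2.sum(), 'shut pts',((P[...,0]<.54)&m&(P[...,2]>.064)&(P[...,2]<.076)).sum())
E
python3 cov.py
```

```text
6.2 [ 0.4261528  -0.08325271  0.0518498 ] [-0.90497995  0.71091923  5.9164157 ] open pts 0 shut pts 282
```

Call:
arm_command([
  [[0, 0, 0.2], 0],
  [[0, 0, 0.4], 0],
  [[0, 0, 0.6], 0],
  [[0, 0, 0.7], 0],
  [[0, 0, 0.7], 0],
])

```text
time_s: 6.7
tool_pos: [0.4261, -0.0833, 0.0512]
tool_rot: [180.0, 0.0, -173.0]
force: [-1.2, 1.6, 6.5]
grip_width: 0.0007
grasp_force: 3.2
```

```bash
python3 cov.py
```

```text
6.75 [ 0.42617448 -0.08323263  0.05123948] [-1.35648636  1.41060413  7.23240705] open pts 223 shut pts 0
```

The latch has let go and the cover is open. I lift off and go above the farthest cassette.

Call:
arm_command([
  [[0, 0, -15], 0],
  [[0, 0, -45], 0],
  [[0, 0, -85], 0],
  [[0, 0, -125], 0],
  [[0, 0, -160], 0],
])

```text
time_s: 7.25
tool_pos: [0.4258, -0.0836, 0.2124]
tool_rot: [-180.0, 0.0, -173.0]
force: [0.9, 0.4, -0.4]
grip_width: 0.0002
grasp_force: 0.0
```

Call:
arm_command([
  [[4, -45, 0], -0.05],
  [[7, -95, 0], -0.1],
  [[11, -145, 0], -0.15],
  [[14, -195, 0], -0.2],
  [[17.5, -242, 0], -0.237],
], grip=-1)

```text
time_s: 7.75
tool_pos: [0.4379, -0.3277, 0.2111]
tool_rot: [-179.9, 0.1, -159.3]
force: [0.6, -0.3, -0.4]
grip_width: 0.0326
grasp_force: 0.0
```

Call:
arm_command([
  [[0, 0, 10], 0],
  [[0, 0, 20], 0],
  [[0, 0, 30], 0],
  [[0, 0, 40], 0],
  [[0, 0, 50], 0],
])

```text
time_s: 8.25
tool_pos: [0.4387, -0.3239, 0.1602]
tool_rot: [179.9, 0.1, -159.3]
force: [-0.3, -0.7, -0.5]
grip_width: 0.0726
grasp_force: 0.0
```

```bash
python3 - <<'E'
from h import *
o=env.get_obs();print({k:np.round(o[k],4) for k in('time_s','qpos','tool_pos','tool_rot','force')})
im,d,T,K=look('wrist');P=cloud(d,T,K);cv2.imwrite('pics/w2.png',im)
for n in('wrist','top'):
    if n=='top': im,d,T,K=look('top');P=cloud(d,T,K)
    m=(P[...,0]>.38)&(P[...,0]<.50)&(P[...,1]>-.385)&(P[...,1]<-.265)&(P[...,2]>.025)&(P[...,2]<.05)&(im.max(2)<110)
    k,l,st,ce=cv2.connectedComponentsWithStats(m.astype(np.uint8)); i=1+st[1:,4].argmax();q=P[l==i];zt=np.median(q[:,2]);t=q[abs(q[:,2]-zt)<.005]
    for a in(q,t):
        r=cv2.minAreaRect((a[:,:2]*1000).astype(np.float32)); print(n,len(a),zt.round(4),np.round(r[0],1),np.round(r[1],1),round(r[2],1))
E
```

```text
{'time_s': np.float64(8.25), 'qpos': array([-13.2344,  11.3414,  52.6272, 104.9477,  -9.7758,  68.4144,
       153.1941]), 'tool_pos': array([ 0.4387, -0.3239,  0.1602]), 'tool_rot': array([ 1.799398e+02,  7.250000e-02, -1.592816e+02]), 'force': array([-0.2942, -0.7168, -0.5358])}
wrist 4087 0.037 [ 436.7 -324.7] [75.6 47.2] 20.2
wrist 3953 0.037 [ 436.6 -324.8] [65.8 47.3] 20.2Traceback (most recent call last):
  File "<stdin>", line 7, in <module>
ValueError: attempt to get argmax of an empty sequence
```

View pics/w2.png

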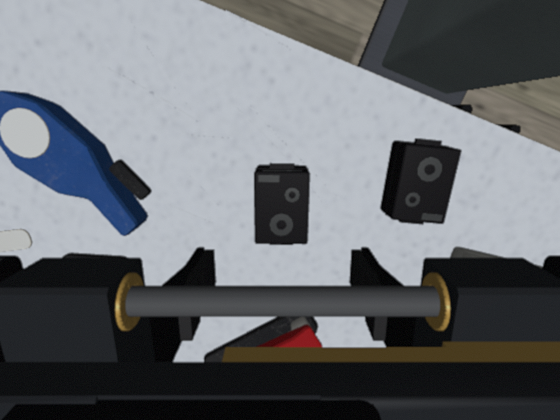

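The target cassette is at (281,203) between the fingers, with its outlet mark (270,178) towards the robot. J7 is near its limit, so I back it off by 2.6° while descending. The jaws will align the cassette.

Call:
arm_command([
  [[2, -0.7, 8], 0.02],
  [[2, -0.7, 20], 0.045],
  [[2, -0.7, 35], 0.045],
  [[2, -0.7, 48], 0.045],
  [[2, -0.7, 60], 0.045],
])

```text
time_s: 8.85
tool_pos: [0.4362, -0.3265, 0.0994]
tool_rot: [180.0, -0.1, -162.0]
force: [0.2, -0.1, 0.8]
grip_width: 0.087
grasp_force: 0.0
```

```bash
python3 -c "
from h import *
o=env.get_obs();print({k:np.round(o[k],4) for k in('time_s','qpos','tool_pos','tool_rot','force')})"
```

```text
{'time_s': np.float64(8.85), 'qpos': array([ -7.9649,  15.2753,  47.9124, 108.4758, -12.7903,  61.827 ,
       153.073 ]), 'tool_pos': array([ 0.4362, -0.3265,  0.0994]), 'tool_rot': array([ 1.799517e+02, -5.670000e-02, -1.619796e+02]), 'force': array([ 0.1651, -0.0664,  0.7503])}
```

Call:
arm_command([
  [[-1.4, 0.9, 13], 0],
  [[-1.4, 0.9, 27], 0],
  [[-1.4, 0.9, 41], 0],
  [[-1.4, 0.9, 55], 0],
  [[-1.4, 0.9, 67], 0],
])

```text
time_s: 9.35
tool_pos: [0.4374, -0.3254, 0.0326]
tool_rot: [180.0, -0.0, -162.0]
force: [0.2, -0.2, 0.1]
grip_width: 0.087
grasp_force: 0.0
```

```bash
python3 -c "
from h import *
o=env.get_obs();print({k:np.round(o[k],4) for k in('time_s','qpos','tool_pos','tool_rot','force')})"
```

```text
{'time_s': np.float64(9.35), 'qpos': array([  1.546 ,  19.1646,  37.2215, 111.1849, -14.1784,  54.2334,
       153.6156]), 'tool_pos': array([ 0.4374, -0.3254,  0.0326]), 'tool_rot': array([ 1.799596e+02, -1.600000e-02, -1.619994e+02]), 'force': array([ 0.2163, -0.2024,  0.105 ])}
```

Call:
arm_command([
  [[0, 0, 0], 0],
  [[0, 0, 0], 0],
  [[0, 0, 0], 0],
  [[0, 0, 0], 0],
  [[0, 0, 0], 0],
], grip=1, grip_force=35)

```text
time_s: 9.85
tool_pos: [0.4381, -0.3258, 0.0346]
tool_rot: [-180.0, 0.0, -162.0]
force: [0.7, -0.0, 0.0]
grip_width: 0.055
grasp_force: 0.0
```

Call:
arm_command([
  [[0, 0, 0], 0],
  [[0, 0, 0], 0],
  [[0, 0, 0], 0],
  [[0, 0, 0], 0],
  [[0, 0, 0], 0],
])

```text
time_s: 10.35
tool_pos: [0.4379, -0.3256, 0.0344]
tool_rot: [-180.0, 0.0, -162.0]
force: [0.2, 1.2, 3.8]
grip_width: 0.0478
grasp_force: 34.7
```

Call:
arm_command([
  [[0, 0, -6], 0],
  [[0, 0, -14], 0],
  [[0, 0, -24], 0],
  [[0, 0, -36], 0],
  [[0, 0, -50], 0],
])

```text
time_s: 10.85
tool_pos: [0.4375, -0.3257, 0.0851]
tool_rot: [180.0, -0.0, -162.0]
force: [0.6, -0.1, -0.5]
grip_width: 0.0479
grasp_force: 34.7
```

```bash
python3 -c "
from h import *
o=env.get_obs();print({k:np.round(o[k],4) for k in('time_s','qpos','tool_pos','tool_rot','force','grip_width')})"
```

```text
{'time_s': np.float64(10.85), 'qpos': array([ -0.3524,  14.7756,  38.8385, 108.9792, -10.6614,  59.8512,
       150.9432]), 'tool_pos': array([ 0.4375, -0.3257,  0.0851]), 'tool_rot': array([ 1.799948e+02, -8.000000e-04, -1.620074e+02]), 'force': array([ 0.6408, -0.0848, -0.529 ]), 'grip_width': np.float64(0.0479)}
```

Call:
arm_command([
  [[0, 0, -23], 0],
  [[0, 0, -46], 0],
  [[0, 0, -69], 0],
  [[0, 0, -92], 0],
  [[0, 0, -110], 0],
])

```text
time_s: 11.35
tool_pos: [0.4379, -0.3262, 0.1967]
tool_rot: [-179.9, 0.1, -162.0]
force: [-0.3, -0.1, -1.6]
grip_width: 0.0476
grasp_force: 34.7
```

Call:
arm_command([
  [[-20, 30, 0], 0.03],
  [[-45, 70, 0], 0.07],
  [[-71, 110, 0], 0.11],
  [[-97, 150, 0], 0.15],
  [[-120, 186, 0], 0.192],
])

```text
time_s: 11.85
tool_pos: [0.4947, -0.1094, 0.1954]
tool_rot: [180.0, 0.1, -173.1]
force: [1.3, -0.9, -1.7]
grip_width: 0.0476
grasp_force: 34.7
```

```bash
python3 cov.py; python3 - <<'E'
from h import *
o=env.get_obs();print({k:np.round(o[k],4) for k in('time_s','qpos','tool_pos','tool_rot','grip_width')})
im,d,T,K=look('wrist');P=cloud(d,T,K);cv2.imwrite('pics/w3.png',im)
E
```

```text
11.9 [ 0.49675513 -0.10047726  0.19506946] [ 1.99481069  7.33469162 -1.68620947] open pts 526 shut pts 0
{'time_s': np.float64(11.9), 'qpos': array([-19.1099,   1.605 ,  28.465 , 106.937 ,  -1.1584,  71.5734,
       107.1025]), 'tool_pos': array([ 0.4968, -0.1005,  0.1951]), 'tool_rot': array([ 1.797037e+02,  1.748000e-01, -1.726085e+02]), 'grip_width': np.float64(0.0477)}
```

View pics/w3.png

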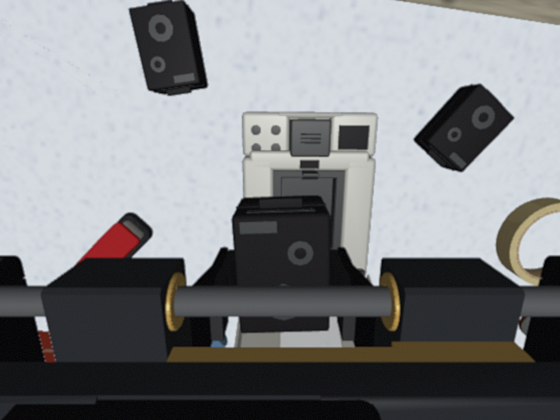

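The wrist view shows the cassette held square at (285,262) with its outlet end (slot near (275,205)) to the front. The open bay is behind it at (308,200) and the key at (310,138). Next I measure the cassette in the hand and the printer from this view.

```bash
cat > m.py <<'E'
from h import *
im,d,T,K=load('wrist');P=cloud(d,T,K)
o=np.array([.501,-.0765]);y=np.radians(7.);A=np.array([[np.cos(y),np.sin(y)],[-np.sin(y),np.cos(y)]])
Q=(P[...,:2]-o)@A.T*1000; Z=P[...,2]
br=im.max(2)>130
m=(d>.12)&br&(Z>.034)&(Z<.051)&(abs(Q[...,0])<100)&(abs(Q[...,1])<75)
k,l,st,ce=cv2.connectedComponentsWithStats(m.astype(np.uint8)); m=np.isin(l,1+np.where(st[1:,4]>300)[0])
print('apron z',np.median(Z[m&(Q[...,0]<-60)]),'deck z',np.median(Z[m&(Q[...,0]>-46)]))
print('front x',np.percentile(Q[m][:,0],.5))
for x0 in(-80,-45,-35,-20,-5,10):
    s=m&(abs(Q[...,0]-x0)<3); 
    if s.sum()>30:
        v=np.sort(Q[s][:,1]);g=np.diff(v);i=g.argmax();print('x',x0,'y',v[0].round(1),v[-1].round(1),'mid',((v[0]+v[-1])/2).round(2),'gap',v[i].round(1),v[i+1].round(1),((v[i]+v[i+1])/2).round(2))
mk=(im.max(2)<110)&(Z>.0465)&(Z<.056)&(abs(Q[...,0]+67)<25)&(abs(Q[...,1])<25)
c,wh,a=cv2.minAreaRect(Q[mk].astype(np.float32));print('key',c,wh,a,Z[mk].mean())
# printer front line direction
f=m&(Q[...,0]<-80); 
ys=np.arange(-50,51,4);xs=[Q[f&(abs(Q[...,1]-v)<2)][:,0].min() for v in ys];p=np.polyfit(ys,xs,1);print('front yaw err deg',np.degrees(-np.arctan(p[0])),p[1])
# cassette in tool frame
Ti=np.linalg.inv(tool() if len(__import__('sys').argv)>1 else T@np.linalg.inv(viewer.calibration('wrist')['hand_eye']))
C=(P@Ti[:3,:3].T+Ti[:3,3])*1000
s=(d>.1)&(abs(C[...,2]+3.6)<6)&(abs(C[...,1])<30)&(C[...,0]>-5)&(C[...,0]<60)
print('cas top z(tool)',np.median(C[s][:,2]))
for v in(-18,-12,-6,0,6,12,18):
    t=s&(abs(C[...,1]-v)<2);print(v,C[t][:,0].max().round(1),end='; ')
for v in(10,15,20,25):
    t=s&(abs(C[...,0]-v)<1.5);print('x',v,C[t][:,1].min().round(1),C[t][:,1].max().round(1),end='; ')
E
python3 m.py
```

```text
apron z 0.03978100251513239 deck z 0.04475580050953676
front x -90.19347192555432
x -80 y -59.2 64.3 mid 2.56 gap -17.2 22.5 2.68
x -45 y -58.6 64.2 mid 2.83 gap -6.8 11.5 2.35
x -35 y -58.8 63.9 mid 2.56 gap -31.6 36.3 2.35
x -20 y -59.3 64.2 mid 2.47 gap -31.6 36.3 2.35
x -5 y 37.0 64.3 mid 50.64 gap 63.3 64.3 63.78
x 10 y 36.8 63.4 mid 50.12 gap 49.7 50.3 49.99
key (-64.30490112304688, 2.52091121673584) (35.93016052246094, 39.60024642944336) 89.95320129394531 0.04983287678176693
front yaw err deg 0.29996984527145887 -90.05218021217433
cas top z(tool) -2.585557227546248
-18 33.4; -12 33.8; -6 34.3; 0 34.2; 6 34.1; 12 34.3; 18 34.6; x 10 -27.9 29.6; x 15 -23.2 24.6; x 20 -23.6 24.3; x 25 -23.9 24.0;
```

Call:
arm_command([
  [[0, 0, 0], 0],
  [[0, 0, 0], 0],
  [[0, 0, 0], 0],
  [[0, 0, 0], 0],
  [[0, 0, 0], 0],
])

```text
time_s: 12.45
tool_pos: [0.4941, -0.1126, 0.1941]
tool_rot: [180.0, 0.0, -173.1]
force: [0.8, -0.8, -1.2]
grip_width: 0.0476
grasp_force: 34.7
```

```bash
python3 - <<'E'
from h import *
look('wrist');o=env.get_obs();print({k:np.round(o[k],4) for k in('time_s','tool_pos','tool_rot','force')})
E
python3 m.py
```

```text
{'time_s': np.float64(12.5), 'tool_pos': array([ 0.4941, -0.1123,  0.194 ]), 'tool_rot': array([ 1.799973e+02, -2.500000e-03, -1.730680e+02]), 'force': array([-0.513 , -0.4937, -1.6787])}
apron z 0.03977426514023252 deck z 0.044756542945201094
front x -90.09307034601468
x -80 y -59.3 64.2 mid 2.44 gap -17.2 22.6 2.68
x -45 y -58.7 63.5 mid 2.43 gap -6.9 11.0 2.04
x -35 y -59.0 63.5 mid 2.25 gap -31.8 36.1 2.17
x -20 y -59.4 64.9 mid 2.75 gap -31.8 36.5 2.34
x -5 y 36.8 63.7 mid 50.22 gap 60.6 61.4 61.01
x 10 y 36.7 63.4 mid 50.06 gap 45.6 46.3 45.97
key (-63.501564025878906, 2.7643280029296875) (41.64848709106445, 35.512596130371094) 0.7002041339874268 0.049819131349682036
front yaw err deg -0.09734335538287259 -90.07264029657422
cas top z(tool) -2.613999573275183
-18 33.3; -12 33.5; -6 33.8; 0 34.0; 6 34.4; 12 34.4; 18 34.3; x 10 -28.0 29.6; x 15 -23.1 23.9; x 20 -23.6 24.4; x 25 -23.9 24.2;
```

Call:
arm_command([
  [[-5, 12, 0], 0],
  [[-10, 24, 10], 0],
  [[-15.3, 36, 30], 0],
  [[-15.3, 36, 60], 0],
  [[-15.3, 36, 86], 0],
])

```text
time_s: 13.0
tool_pos: [0.505, -0.0717, 0.1062]
tool_rot: [180.0, -0.0, -172.8]
force: [-0.1, 1.4, -1.7]
grip_width: 0.0476
grasp_force: 34.7
```

Call:
arm_command([
  [[0, 0, 0], 0],
  [[0, 0, 0], 0],
  [[0, 0, 0], 0],
  [[0, 0, 0], 0],
  [[0, 0, 0], 0],
])

```text
time_s: 13.5
tool_pos: [0.5059, -0.0741, 0.1092]
tool_rot: [180.0, 0.1, -173.0]
force: [-0.6, -0.8, -1.7]
grip_width: 0.0483
grasp_force: 34.7
```

```bash
python3 - <<'E'
from h import *
im=look('wrist')[0];o=env.get_obs();print({k:np.round(o[k],4) for k in('time_s','tool_pos','tool_rot','force')})
cv2.imwrite('pics/w4.png',im)
E
python3 m.py
```

```text
{'time_s': np.float64(13.55), 'tool_pos': array([ 0.5057, -0.0741,  0.109 ]), 'tool_rot': array([ 1.799916e+02,  1.016000e-01, -1.730054e+02]), 'force': array([-0.5451,  0.1305, -1.4706])}
apron z 0.0398215643165995 deck z 0.044877231305775034
front x -90.26185738119035
x -80 y -59.2 64.4 mid 2.61 gap -17.0 22.2 2.63
x -45 y -59.1 64.8 mid 2.84 gap -6.9 11.5 2.32
x -35 y -59.5 64.4 mid 2.48 gap -31.5 36.5 2.51
x -20 y -59.1 64.7 mid 2.83 gap -31.6 36.5 2.44
x -5 y -59.5 64.7 mid 2.62 gap -32.6 36.8 2.1
x 10 y -59.2 64.6 mid 2.73 gap -32.8 36.7 1.95
key (-63.23320007324219, 2.6302127838134766) (36.00285720825195, 42.02587127685547) 89.90005493164062 0.049913750017384344
front yaw err deg -0.01107048859326375 -90.32159744084649
cas top z(tool) -2.6111537964152722
-18 33.3; -12 33.7; -6 33.9; 0 34.2; 6 34.3; 12 34.3; 18 34.5; x 10 -27.9 29.7; x 15 -23.2 23.9; x 20 -23.6 24.4; x 25 -24.0 24.2;
```

View pics/w4.png

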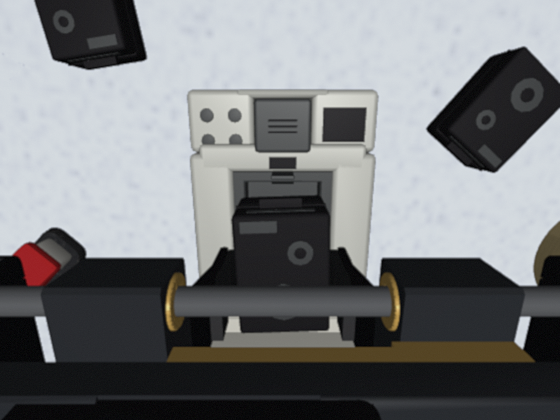

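The wrist view shows the cassette front (285,205) centred over the bay, whose pocket edges are at (234,180) and (333,180). It needs about 0.5 mm sideways and 1 mm forward, so I lower it with that correction.

Call:
arm_command([
  [[1, 0.4, 4], 0],
  [[1, 0.4, 9], 0],
  [[1, 0.4, 14], 0],
  [[1, 0.4, 19], 0],
  [[1, 0.4, 23], 0],
])

```text
time_s: 14.05
tool_pos: [0.5037, -0.0738, 0.0843]
tool_rot: [180.0, -0.0, -173.0]
force: [0.3, -0.2, -2.2]
grip_width: 0.0478
grasp_force: 34.7
```

Call:
arm_command([
  [[0, 0, 2], 0],
  [[0, 0, 4], 0],
  [[0, 0, 6], 0],
  [[0, 0, 8], 0],
  [[0, 0, 9], 0],
])

```text
time_s: 14.55
tool_pos: [0.5044, -0.074, 0.0762]
tool_rot: [-180.0, 0.1, -173.0]
force: [0.1, -0.8, -0.7]
grip_width: 0.0477
grasp_force: 34.7
```

Call:
arm_command([
  [[0, 0, 1], 0],
  [[0, 0, 2], 0],
  [[0, 0, 3], 0],
  [[0, 0, 4], 0],
  [[0, 0, 5], 0],
], grip_force=45)

```text
time_s: 15.05
tool_pos: [0.5045, -0.0741, 0.0714]
tool_rot: [-180.0, 0.1, -173.0]
force: [0.9, -0.7, 2.7]
grip_width: 0.0476
grasp_force: 44.7
```

Call:
arm_command([
  [[0, 0, 0.8], 0],
  [[0, 0, 1.6], 0],
  [[0, 0, 2.4], 0],
  [[0, 0, 3.2], 0],
  [[0, 0, 4], 0],
])

```text
time_s: 15.55
tool_pos: [0.5044, -0.0741, 0.0675]
tool_rot: [-180.0, 0.0, -173.0]
force: [-0.1, -1.9, 4.7]
grip_width: 0.0479
grasp_force: 44.7
```

Call:
arm_command([
  [[0, 0, 0.6], 0],
  [[0, 0, 1.2], 0],
  [[0, 0, 1.8], 0],
  [[0, 0, 2.4], 0],
  [[0, 0, 3], 0],
])

```text
time_s: 16.05
tool_pos: [0.5043, -0.074, 0.0641]
tool_rot: [-180.0, 0.0, -173.0]
force: [2.4, -2.7, 2.5]
grip_width: 0.0474
grasp_force: 44.6
```

Call:
arm_command([
  [[0, 0, 0.4], 0],
  [[0, 0, 0.8], 0],
  [[0, 0, 1.2], 0],
  [[0, 0, 1.6], 0],
  [[0, 0, 2], 0],
])

```text
time_s: 16.55
tool_pos: [0.5043, -0.074, 0.0621]
tool_rot: [-180.0, 0.0, -173.0]
force: [3.3, -3.4, 1.4]
grip_width: 0.0473
grasp_force: 44.6
```

Call:
arm_command([
  [[0, 0, 0.3], 0],
  [[0, 0, 0.6], 0],
  [[0, 0, 0.9], 0],
  [[0, 0, 1.2], 0],
  [[0, 0, 1.5], 0],
])

```text
time_s: 17.05
tool_pos: [0.5043, -0.074, 0.0604]
tool_rot: [-180.0, 0.0, -173.0]
force: [3.9, -4.1, 1.4]
grip_width: 0.0477
grasp_force: 44.6
```

Call:
arm_command([
  [[0, 0, 0.3], 0],
  [[0, 0, 0.6], 0],
  [[0, 0, 0.9], 0],
  [[0, 0, 1.0], 0],
  [[0, 0, 1.0], 0],
])

```text
time_s: 17.55
tool_pos: [0.5045, -0.074, 0.0603]
tool_rot: [180.0, 0.0, -173.0]
force: [2.0, -3.5, 7.2]
grip_width: 0.0477
grasp_force: 44.6
```

```bash
python3 - <<'E'
from h import *
im,d,T,K=look('wrist');o=env.get_obs();print({k:np.round(o[k],4) for k in('time_s','tool_pos','tool_rot','force')})
P=cloud(d,T,K);C=(P-o['tool_pos'])*1000
m=(d>.1)&(im.max(2)<70)&(abs(P[...,2]-.064)<.01)&(abs(C[...,1])<30)
print(m.sum(),np.percentile(P[m][:,2],[10,50,90]))
E
```

```text
{'time_s': np.float64(17.6), 'tool_pos': array([ 0.5044, -0.074 ,  0.0603]), 'tool_rot': array([ 1.799979e+02,  4.930000e-02, -1.730124e+02]), 'force': array([ 2.0752, -2.6952,  8.0249])}
9343 [0.06096127 0.06288164 0.06387412]
```

Call:
arm_command([
  [[0, 0, 0.3], 0],
  [[0, 0, 0.6], 0],
  [[0, 0, 0.9], 0],
  [[0, 0, 0.9], 0],
  [[0, 0, 0.9], 0],
])

```text
time_s: 18.1
tool_pos: [0.5044, -0.074, 0.0603]
tool_rot: [180.0, 0.0, -173.0]
force: [-1.1, -3.4, 14.4]
grip_width: 0.0478
grasp_force: 44.6
```

Call:
arm_command([
  [[0, 0, 0], 0],
  [[0, 0, -0.5], 0],
  [[0, 0, -0.9], 0],
  [[0, 0, -0.9], 0],
  [[0, 0, -0.9], 0],
], grip=-0.2)

```text
time_s: 18.6
tool_pos: [0.5033, -0.0733, 0.059]
tool_rot: [180.0, -0.1, -173.0]
force: [0.4, -0.1, -0.1]
grip_width: 0.0521
grasp_force: 0.0
```

Call:
arm_command([
  [[0, 0, -5], 0],
  [[0, 0, -15], 0],
  [[0, 0, -35], 0],
  [[0, 0, -60], 0],
  [[0, 0, -90], 0],
])

```text
time_s: 19.1
tool_pos: [0.5035, -0.0739, 0.1507]
tool_rot: [180.0, -0.1, -173.0]
force: [0.5, -0.5, 0.1]
grip_width: 0.0522
grasp_force: 0.0
```

Call:
arm_command([
  [[0, 0, -30], 0],
  [[0, 0, -70], 0],
  [[0, 0, -110], 0],
  [[0, 0, -140], 0],
  [[0, 0, -150], 0],
], grip=1, grip_force=20)

```text
time_s: 19.6
tool_pos: [0.5054, -0.0743, 0.3041]
tool_rot: [-180.0, 0.4, -173.0]
force: [-0.2, 0.2, -0.1]
grip_width: 0.0201
grasp_force: 0.0
```

```bash
python3 - <<'E'
from h import *
im,d,T,K=look('wrist');o=env.get_obs();print({k:np.round(o[k],4) for k in('time_s','qpos','tool_pos','tool_rot','force')})
cv2.imwrite('pics/w5.png',im)
P=cloud(d,T,K)
m=(d>.2)&(im.max(2)<70)&(abs(P[...,2]-.064)<.015)&(abs(P[...,0]-.503)<.05)&(abs(P[...,1]+.075)<.04)
q=P[m];r=cv2.minAreaRect((q[:,:2]*1000).astype(np.float32));print('cas',m.sum(),np.percentile(q[:,2],[5,50,95]),r)
for n in('top','scene'):
    im,d,T,K=look(n);P=cloud(d,T,K);Z=P[...,2]
    q=P[(Z>.064)&(P[...,0]>.56)&(P[...,0]<.66)&(P[...,1]>-.145)&(P[...,1]<0)&(Z<.18)]
    print(n,'cover',len(q),q.min(0) if len(q) else 0,q.max(0) if len(q) else 0)
    for ylo,yhi in((-.24,-.2),(-.2,-.16),(-.16,-.06),(-.06,.04)):
        q=P[(P[...,0]>.55)&(P[...,0]<.8)&(P[...,1]>ylo)&(P[...,1]<yhi)&(Z>.1)&(Z<.4)&(d>0)]
        print(ylo,len(q),q.min(0).round(3) if len(q) else '',q.max(0).round(3) if len(q) else '')
E
```

```text
{'time_s': np.float64(19.65), 'qpos': array([-21.7843,  -1.3351,  26.905 ,  97.0825,   0.5392,  83.7454,
       102.0451]), 'tool_pos': array([ 0.5054, -0.0742,  0.3037]), 'tool_rot': array([-179.9905,    0.3692, -173.0142]), 'force': array([ 0.0531, -0.3897,  1.0369])}
cas 2044 [0.05639167 0.06279136 0.06426242] ((502.7886047363281, -73.60736083984375), (82.85846710205078, 47.083892822265625), 8.151382446289062)
top cover 0 0 0
-0.24 907 [ 0.694 -0.24   0.235] [ 0.8   -0.228  0.4  ]
-0.2 0  
-0.16 0  
-0.06 8 [0.728 0.002 0.1  ] [0.795 0.009 0.102]
scene cover 1550 [ 0.56050503 -0.12890856  0.06406878] [ 0.65877076 -0.00075429  0.16731066]
-0.24 239 [ 0.692 -0.24   0.1  ] [ 0.73  -0.233  0.4  ]
-0.2 1 [ 0.551 -0.162  0.389] [ 0.551 -0.162  0.389]
-0.16 779 [ 0.565 -0.127  0.1  ] [ 0.799 -0.06   0.167]
-0.06 818 [ 0.566 -0.06   0.1  ] [0.8   0.012 0.162]
```

View pics/w5.png

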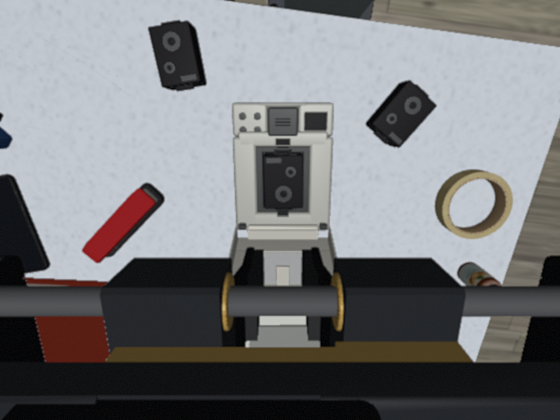

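The cassette sits in the bay at (284,180) between the clips, with its top at the home height and its outlet to the front. The cover stands open at (284,270). Next I go behind the cover's upper edge with closed fingers.

Call:
arm_command([
  [[-25, 0.6, 0], 0],
  [[-55, 0.6, 0], 0],
  [[-85, 0.6, 0], 0],
  [[-112, 0.6, 0], 0],
  [[-131, 0.6, 0], 0],
])

```text
time_s: 20.25
tool_pos: [0.6344, -0.0566, 0.2962]
tool_rot: [180.0, -0.3, -173.0]
force: [1.3, -0.5, 0.2]
grip_width: 0.0005
grasp_force: 0.0
```

Call:
arm_command([
  [[0, 0, 0], 0],
  [[0, 0, 30], 0],
  [[0, 0, 70], 0],
  [[0, 0, 110], 0],
  [[0, 0, 148], 0],
])

```text
time_s: 20.75
tool_pos: [0.6317, -0.0575, 0.1487]
tool_rot: [180.0, -0.2, -173.0]
force: [-0.8, 0.1, 0.7]
grip_width: 0.0008
grasp_force: 0.0
```

Call:
arm_command([
  [[0, 0, 0], 0],
  [[0, 0, 0], 0],
  [[0, 0, 0], 0],
  [[0, 0, 0], 0],
  [[0, 0, 0], 0],
])

```text
time_s: 21.25
tool_pos: [0.635, -0.0574, 0.1535]
tool_rot: [-180.0, 0.2, -173.0]
force: [0.5, -0.1, 0.5]
grip_width: 0.0002
grasp_force: 0.0
```

Call:
arm_command([
  [[8, 0, 0], 0],
  [[16, 0, -2], 0],
  [[24, 0, -4], 0],
  [[33, 0, -6], 0],
  [[42, 0, -8.5], 0],
])

```text
time_s: 21.75
tool_pos: [0.5913, -0.0625, 0.1603]
tool_rot: [180.0, 0.0, -173.0]
force: [0.6, 0.7, -1.1]
grip_width: 0.0003
grasp_force: 0.3
```

Call:
arm_command([
  [[10, 0, -1], 0],
  [[20, 0, -1.5], 0],
  [[30, 0, -1], 0],
  [[42, 0, 1], 0],
  [[54, 0, 4], 0],
])

```text
time_s: 22.25
tool_pos: [0.5378, -0.069, 0.156]
tool_rot: [180.0, 0.0, -173.0]
force: [0.6, -0.2, -0.8]
grip_width: 0.0
grasp_force: 0.2
```

```bash
python3 - <<'E'
from h import *
im=look('scene')[0];o=env.get_obs();print({k:np.round(o[k],4) for k in('time_s','qpos','tool_pos','tool_rot','force')})
cv2.imwrite('pics/s2.png',cv2.resize(im[100:300,150:400],None,fx=2.4,fy=2.4))
E
```

```text
{'time_s': np.float64(22.3), 'qpos': array([-21.0172,   8.3651,  27.9847, 105.244 ,  -4.2495,  67.5791,
       105.2937]), 'tool_pos': array([ 0.5355, -0.0696,  0.1553]), 'tool_rot': array([ 1.799479e+02, -1.577000e-01, -1.730553e+02]), 'force': array([-2.1909,  0.2994, -0.1953])}
```

View pics/s2.png

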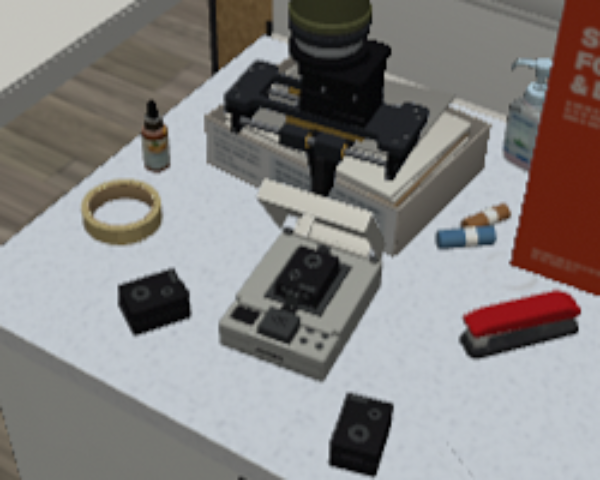

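The scene crop shows the fingers at (322,175) pushing the cover down from behind, with the cover about 60° open and the cassette in place. I continue along the arc.

Call:
arm_command([
  [[9, 0, 3.3], 0],
  [[17.3, 0, 7.5], 0],
  [[25.2, 0, 12.3], 0],
  [[36.8, 0, 21.4], 0],
  [[45.8, 0, 30.7], 0],
])

```text
time_s: 22.8
tool_pos: [0.4924, -0.0746, 0.1248]
tool_rot: [180.0, -0.0, -173.0]
force: [0.5, 0.4, 0.1]
grip_width: 0.0009
grasp_force: 0.2
```

Call:
arm_command([
  [[5.8, 0, 7.2], 0],
  [[10.9, 0, 14.9], 0],
  [[15.3, 0, 23.1], 0],
  [[18, 0, 28], 0],
  [[18.9, 0, 31.5], 0],
])

```text
time_s: 23.3
tool_pos: [0.474, -0.0769, 0.0933]
tool_rot: [180.0, -0.0, -173.0]
force: [0.8, 0.3, 0.1]
grip_width: 0.0006
grasp_force: 0.2
```

Call:
arm_command([
  [[1, 0, 2], 0],
  [[2, 0, 4], 0],
  [[3, 0, 6], 0],
  [[3.5, 0, 7.5], 0],
  [[3.5, 0, 8.5], 0],
])

```text
time_s: 23.8
tool_pos: [0.4716, -0.0772, 0.0859]
tool_rot: [180.0, 0.1, -173.0]
force: [-0.3, -0.1, 5.9]
grip_width: 0.0003
grasp_force: 2.4
```

Call:
arm_command([
  [[0.3, 0, 0.8], 0],
  [[0.6, 0, 1.6], 0],
  [[0.9, 0, 2.4], 0],
  [[1.0, 0, 3.2], 0],
  [[1, 0, 4], 0],
])

```text
time_s: 24.3
tool_pos: [0.4701, -0.0774, 0.0813]
tool_rot: [-180.0, 0.0, -173.0]
force: [2.0, 0.7, 2.4]
grip_width: 0.0003
grasp_force: 1.2
```

Call:
arm_command([
  [[0, 0, 0.4], 0],
  [[0, 0, 0.8], 0],
  [[0, 0, 1.2], 0],
  [[0, 0, 1.6], 0],
  [[0, 0, 2], 0],
])

```text
time_s: 24.8
tool_pos: [0.4693, -0.0774, 0.0789]
tool_rot: [180.0, -0.1, -173.0]
force: [-0.7, -0.3, 0.6]
grip_width: 0.0003
grasp_force: 0.0
```

Call:
arm_command([
  [[0, 0, 0.3], 0],
  [[0, 0, 0.6], 0],
  [[0, 0, 0.9], 0],
  [[0, 0, 1.2], 0],
  [[0, 0, 1.4], 0],
])

```text
time_s: 25.3
tool_pos: [0.47, -0.0774, 0.0779]
tool_rot: [180.0, -0.0, -173.0]
force: [-0.1, -0.2, -0.7]
grip_width: 0.0008
grasp_force: 0.3
```

```bash
python3 -c "
from h import *
o=env.get_obs();print(o['tool_pos'],o['force'])"
```

```text
[ 0.46995572 -0.07737095  0.07794302] [-0.13088657 -0.18546306 -0.72368242]
```

Call:
arm_command([
  [[0, 0, 0.3], 0],
  [[0, 0, 0.6], 0],
  [[0, 0, 0.9], 0],
  [[0, 0, 1.0], 0],
  [[0, 0, 1.0], 0],
])

```text
time_s: 25.8
tool_pos: [0.47, -0.0774, 0.077]
tool_rot: [180.0, -0.0, -173.0]
force: [-1.7, -0.3, 1.9]
grip_width: 0.0002
grasp_force: 1.0
```

Call:
arm_command([
  [[0, 0, 0.2], 0],
  [[0, 0, 0.4], 0],
  [[0, 0, 0.6], 0],
  [[0, 0, 0.7], 0],
  [[0, 0, 0.7], 0],
])

```text
time_s: 26.3
tool_pos: [0.4699, -0.0774, 0.0764]
tool_rot: [180.0, -0.0, -173.0]
force: [-2.2, -0.0, 5.3]
grip_width: 0.0006
grasp_force: 2.4
```

Call:
arm_command([
  [[0, 0, -1], 0],
  [[0, 0, -3], 0],
  [[0, 0, -6], 0],
  [[0, 0, -10], 0],
  [[0, 0, -15], 0],
])

```text
time_s: 26.8
tool_pos: [0.47, -0.0773, 0.0915]
tool_rot: [180.0, 0.0, -173.0]
force: [0.6, -0.6, -0.7]
grip_width: 0.0006
grasp_force: 0.0
```

Call:
arm_command([
  [[0, 0, -20], 0],
  [[0, 0, -50], 0],
  [[0, 0, -90], 0],
  [[0, 0, -130], 0],
  [[0, 0, -160], 0],
])

```text
time_s: 27.3
tool_pos: [0.4706, -0.0776, 0.2543]
tool_rot: [-180.0, 0.2, -173.0]
force: [-0.3, -0.1, -0.1]
grip_width: 0.0005
grasp_force: 0.0
```

Call:
arm_command([
  [[0, 0, 0], 0],
  [[0, 0, 0], 0],
  [[0, 0, 0], 0],
  [[0, 0, 0], 0],
  [[0, 0, 0], 0],
])

```text
time_s: 27.8
tool_pos: [0.4694, -0.0774, 0.2502]
tool_rot: [180.0, -0.1, -173.0]
force: [0.1, 0.0, 1.1]
grip_width: 0.0004
grasp_force: 0.0
```

```bash
python3 - <<'E'
from h import *
o=env.get_obs();print(o['time_s'],o['tool_pos'],o['force'])
im,d,T,K=look('scene');P=cloud(d,T,K);Z=P[...,2]
m=(P[...,0]>.45)&(P[...,0]<.57)&(P[...,1]>-.14)&(P[...,1]<-.01)&(Z>.055)&(Z<.1)
q=P[m];A=np.c_[q[:,:2]-[.5,-.075],np.ones(len(q))];s=abs(q[:,2]-np.median(q[:,2]))<.004
print(s.sum(),np.median(q[:,2]),np.linalg.lstsq(A[s],q[s,2],rcond=None)[0])
cv2.imwrite('pics/s3.png',cv2.resize(im[100:300,150:400],None,fx=2.4,fy=2.4))
E
```

```text
27.8 [ 0.46941041 -0.07735234  0.25016609] [0.09164896 0.04660555 1.08715137]
1426 0.0705396034359006 [ 5.89987668e-04 -4.47255777e-05  7.07081027e-02]
```

View pics/s3.png

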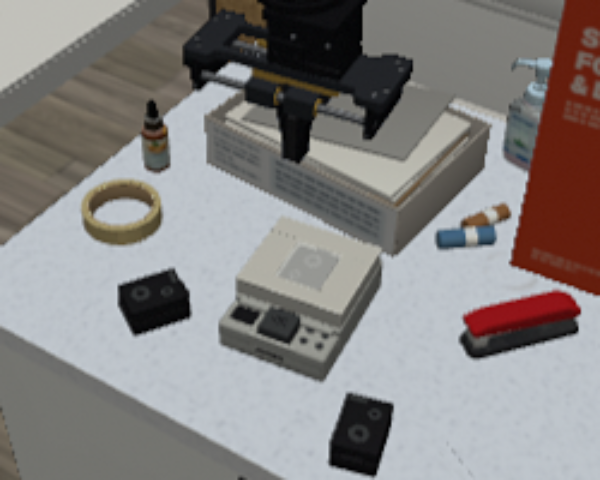

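The cover lies flat and shut at (308,255): its tilt is about 0.0006 rad and its top is at 70.5 mm. The cassette shows through the window, the hand is clear, and the bystanders are where they were.

```bash
python3 -c "
from cell import env
print(env.sign_off())"
```

```text
the job is handed in; nothing more can be done
None
```

The cassette is home in the bay with its outlet to the front, the cover is latched shut over it, and I handed the job in at about 28 s; the sign-off returned no verdict.

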